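Set up the block-printing board and set its paper bar

TASK

Nudge the three loose wooden printing blocks on the printing board into one straight row without gaps, their short ends flush against the fence and the row closed up against the end stop. Then turn the paper bar's wing screw clockwise until it seats, back it off a quarter turn so the sheet can slide, and finish with the gripper still holding the screw there. The blocks stay in their row, and everything else on the table stays where it is.

Things in the scene. Friction and masses are not known exactly. Their poses are not given: they have to be found in the camera images.
- board: the printing board, fixed to the table, 260 x 420 x 15 mm plywood (its own x, y, z), top 15 mm above the table; origin at the centre of its underside, x away from the robot, y to the left. The finished row has the block centres at board x = +25 mm and y = -28, +16 and +60 mm, in any order
- fence (a point): middle of the flat face, towards the robot, of the aluminium fence: a bar along the board's y, face at board x = +55 mm, from y = -60 to +190 mm, standing 18 mm above the board's top; same axes as the board
- end_stop (a point): middle of the flat face, towards +y, of the end stop: an aluminium bar along the board's x from x = -30 to +55 mm, face at board y = -50 mm, standing 18 mm above the board's top; same axes as the board
- paper_bar (a point): middle of the top of the steel paper bar, 192 mm long along the board's x at y = -140 mm, up to 26 mm wide, its top 42 mm above the table (two screw heads at its ends 3 mm more); fixed; the wing screw stands on its middle
- block0: a loose wooden printing block, 60 x 44 x 25 mm (its own x, y, z), 60 g, with a thin dark pattern on top (a disc); origin at the centre of its underside, x along its 60 mm length; it starts on the board on the robot's side of the fence, up to about 0.35 rad askew
- block1: a loose wooden printing block, 60 x 44 x 25 mm (its own x, y, z), 60 g, with a thin dark pattern on top (a cross); origin at the centre of its underside, x along its 60 mm length; it starts on the board on the robot's side of the fence, up to about 0.35 rad askew
- block2: a loose wooden printing block, 60 x 44 x 25 mm (its own x, y, z), 60 g, with a thin dark pattern on top (four bars); origin at the centre of its underside, x along its 60 mm length; it starts on the board on the robot's side of the fence, up to about 0.35 rad askew
- wing (a point): middle of the wing screw's brass wing, on its upright axis, at board x = 0, y = -140 mm, 68 mm above the table. The wing is an upright plate 44 mm long (this point's x), 12 mm thick (its y), from 52 to 82 mm above the table; pinch it from above across its thickness. Below it only a 12 mm stem and a 26 mm collar up to 46 mm. It turns without rising or sinking
- wing_screw (a joint): turn of the wing screw in rad, growing clockwise seen from above. It stops hard at 3.14 (seated, wing along the board's x); a quarter turn back is 1.57 (wing along the board's y). At value q the wing's x points at board yaw minus q. It turns stiffly (0.08 N m), stays where it is left, and starts 0.7 to 2.1 rad short of its seat
- ink_pot: the small ink pot (40 mm across, 42 mm tall) standing on the board between the paper bar and the blocks, towards the robot; leave it alone; origin under its centre
- brush: a paintbrush about 190 mm long lying on the board's strip beyond the fence, roughly parallel to the fence; leave it alone; origin under the middle of its handle
- jar: a lidded glass jar, 76 mm across, 100 mm tall, to the left of the board, near the robot; leave it alone; origin under its centre
- can: a drink can, 66 mm across, 115 mm tall, to the right of the board, near the robot; leave it alone; origin under its centre
- bowl: a white bowl, 130 mm across, 55 mm tall, to the right of the board; leave it alone; origin under its centre
- steel_cup: a steel cup, 80 mm across, 70 mm tall, to the left of the board; leave it alone; origin under its centre
- tape_roll: a roll of paper tape lying flat, 90 mm across, 24 mm tall, to the right of the board; leave it alone; origin under its centre
Mind the look-alikes: they are no part of the job. Leave any green or turquoise look-alike of the block0 alone.

How it is judged (in metres and radians):
On the way, in this order (a step that is already met when the one before it is completed fails the run):
1. the three blocks stand in a closed row against the fence and the end stop (x of block0 in the frame of board between 0.02 and 0.029 m and y of block0 in the frame of board between -0.032 and 0.066 m and z of each of block0, block1, block2 in the frame of board below 0.019 m and angle between the x axis of each of block0, block1, block2 and the x axis of board, either way round below 0.09 rad and x of block1 in the frame of board between 0.02 and 0.029 m and y of block1 in the frame of board between -0.032 and 0.066 m and x of block2 in the frame of board between 0.02 and 0.029 m and y of block2 in the frame of board between -0.032 and 0.066 m and linear speed of each of block0, block1, block2 below 0.02 m/s), for 0.2 s.
2. then the wing screw is turned clockwise until it seats (value of joint wing_screw above 3.08159 rad), for 0.1 s.
At the end, for the whole second after the job is handed in: Blocks flat and still in one row: ends within 5 mm of the fence, gaps along the row (end stop included) at most 6 mm in all, each within 0.09 rad of square. The wing screw is still, 1.57 rad (within 0.2) back from its seat, the fingers holding its wing with over 4 N (all of step 1 and value of joint wing_screw between 1.37079 and 1.77079 rad and velocity of joint wing_screw between -0.1 and 0.1 rad/s and contact force between the fingers and wing_screw_c2 above 4 N); the arm keeps its last pose, push and grip.
It fails at once if another thing on the table was shifted by more than 30 mm or tipped over (distance of any of ink_pot, brush, jar, can, bowl, steel_cup, tape_roll from where it was at the start of the episode above 0.03 m or angle between any of ink_pot, jar, can, bowl, steel_cup, tape_roll's own z axis and vertical above 0.5 rad).
It also fails if it takes over 72 s, if anything falls off the work surface, if the arm or the gripper's body presses on something with over 40 N, if the wrist force passes 120 N, or if a joint passes its speed limit or range.

ROBOT

A 7-joint arm with a two-finger parallel gripper is mounted at the origin on the work surface. World frame = base frame: x ahead of the robot, y to its left, z up, the work surface at z = 0. Lengths are in mm, angles in rad, forces in N, time in s.
With the tool pointing down it reaches from about 425 to 875 mm from the base axis. Payload 9.9 kg.
Tool frame: the origin (TCP) lies at the very end of the fingers, on their centre line; the grasp point (between the pads) lies arm.grip_depth behind it (arm.grip_depth is the distance from the TCP to the grasp point, in mm); z points along the fingers, y is the line along which they close (so a half turn about z gives the same grasp; the last joint's range is limited). The gripper opens to 85 mm and grips with 20 to 120 N. Pads are 22 mm wide; open, the fingers measure 114 mm over their backs; the gripper's body (76 mm by 85 mm) begins 54 mm behind the grasp point. The pads swing forward as they close: fully open they stand 13 mm farther back than shut.
Start: joints at [1.127, 0.576, 0.025, 1.437, -0.015, 1.129, -0.057], TCP at [237.663, -631.779, 231.289] pointing down, gripper open.
Joint ranges: [-2.76, 2.76], [-0.34, 2.15], [-1.52, 1.57], [0.19, 2.46], [-1.09, 4.23], [0.17, 1.99], [-2.82, 2.82]. Speed limits (rad/s): [2.22, 2.22, 3.01, 3.01, 3.14, 3.14, 3.14].

INTERFACE

Orientations are given as a unit quaternion [x, y, z, w].
In Python, from plant import arm gives the robot as it stands. The module is installed in compiled form; this text tells all that it offers.
- The arm moves only by the tool move_arm, never from a script. Its arguments are lists of equal length, an entry for each row: "linear": the shift along the world's x, y, z in mm, a list of three; "angular": the turn, a rotation vector about the world's x, y, z in degrees, a list of three; "claw": the closure, from -1 (fully open) to 1 (shut), so that 0 is half open. In form: {"linear": [[x, y, z], ...], "angular": [[wx, wy, wz], ...], "claw": [claw, ...]}. A call has 1 to 10 rows; each row shifts and turns the commanded pose from where the row before left it; what a row does not reach is not made up. A row lasts 1/12 s, in which the tool goes at most 41.7 mm and 7.16 degrees, less where a joint would pass 70% of its speed; a pose out of reach is approached as far as the arm can. A call is refused whole if a number of a shift passes 41.7 or a number of a turn 7.16, either way. A call with a gripper value outside its range is refused whole. The fingers move at their own pace and stop on an object; the grip force is fixed at half the most. Time passes only in rows, so rows that do not move let the fingers close. It gives the time, the measured TCP pose, the force, the opening and the grip force at its end, in the units of the state.
- arm.sense(): the state, without advancing time (a new reading comes with each control period).
- arm.read_camera(name): name is "scene" or "top"; returns the picture (480x640x3 uint8, red, green, blue); there is no depth.
- arm.get_calibration(name): a dict with "fovy" (degrees; the focal length in pixels is half the picture's height over the tangent of half this angle, whatever the lens; pixels are square), "cx", "cy" (the principal point, pixels), "R" (3x3) and "t" (3): a world point X has camera coordinates R X + t. Camera axes: x right, y down, z forward; pixel columns grow to the right and rows downward; lengths in mm; the calibration is good to about 2 mm. A picture is of the moment at which its call begins. get_calibration takes no time and is no camera call.
- arm.job_done(): hands the job in; it is judged then, once.
Trained networks look in the newest picture that a camera, given by its name, has taken for a name from the list of things; names that differ only in an ending like _2 or _b are one class to them, and where a whole thing is asked for, a point or a joint stands for the part that bears it (a point fixed in the world has none). Each returns a list of dicts, best first, with "conf" (0 to 1); they miss things now and then, are a little off and sometimes report something else, mostly with a low value. They report only what shows in the picture. A call takes as long as a camera call. They do not tell look-alikes from the thing itself.
- arm.find_in(camera, label): "extent" ([centre column, centre row, width, height] in pixels, round what is visible of it).
- arm.landmark_of(camera, label): "position" ([column, row] in pixels: a listed point, or the origin of a listed thing).
The state is a dict: "time": time; "joint_pos": joint angles; "joint_velocities": joint speeds; "effort": joint torques, N m; "eef_pos": TCP position; "orientation": TCP orientation; "ft_force": force on the tool from outside, world axes, zero at the start; "torque": the same for the moment, N m; "opening": finger opening in mm; "grip_force": force on a finger pad.
Only numpy, scipy, OpenCV 4.12 (cv2) and the standard library are available. Lean on these libraries where they do the work, as an engineer would, in place of code of your own. Each camera call takes 0.05 s, during which the arm holds its last target. There are 200 camera calls.

## Working session

There is one attempt and no reset: what is moved stays moved. The work goes in short steps, Python scripts to look and compute and a tool call to move; the robot and the scene stay as the last step left them, time stands still between calls to the robot, and variables do not carry over. Pictures are saved under pics/ and viewed, at most 10 in all, crops included, and the job is handed in when it is done.

Besides the shell and the picture viewer there is one more tool, called after "Request:" as name(argument=value, ...) on one line, values as JSON. move_arm: Moves the arm, as the interface text tells. Its arguments: {"type":"object","properties":{"linear":{"type":"array"},"angular":{"type":"array"},"claw":{"type":"array"}},"required":["linear","angular","claw"]}

```bash
mkdir -p pics
python3 - <<'E'
from plant import arm
import cv2
for c in ("top","scene"):
    im=arm.read_camera(c); cv2.imwrite(f"pics/{c}0.png",im[:,:,::-1])
    k=arm.get_calibration(c); print(c,k)
    for n in ("board","fence","end_stop","paper_bar","wing","block0","block1","block2","ink_pot"):
        print(n,[(d["position"],round(d["conf"],2)) for d in arm.landmark_of(c,n)][:3])
print(arm.sense(), arm.grip_depth)
E
```

```text
top {'fovy': 43.81912529191804, 'cx': 317.9634506002304, 'cy': 236.33943985044152, 'R': array([[-0.01456608, -0.9998744 ,  0.00624568],
       [-0.98838132,  0.01345294, -0.15139809],
       [ 0.15129506, -0.00837839, -0.98845314]]), 't': array([  -9.57016011,  516.69390321, 1510.90257107])}
board [([334.9, 220.5], 0.62)]
fence [([308.8, 204.7], 0.65)]
end_stop [([356.2, 212.1], 0.65)]
paper_bar [([389.4, 212.1], 0.95)]
wing [([391.4, 214.1], 0.65)]
block0 [([285.4, 249.1], 0.97), ([335.7, 236.9], 0.88), ([309.7, 235.6], 0.79)]
block1 [([285.4, 249.1], 0.97), ([335.7, 236.9], 0.88), ([309.7, 235.6], 0.79)]
block2 [([285.4, 249.1], 0.97), ([335.7, 236.9], 0.88), ([309.7, 235.6], 0.79)]
ink_pot [([372.5, 251.7], 0.63)]
scene {'fovy': 44.48090793716665, 'cx': 316.6897424658507, 'cy': 233.09555209936812, 'R': array([[ 0.51153438,  0.85910048,  0.01670188],
       [ 0.70740417, -0.41001696, -0.57573035],
       [-0.48776216,  0.30632085, -0.81746903]]), 't': array([-290.24135343, -331.34263368, 1630.93103439])}
board [([288.4, 278.5], 0.97), ([275.8, 283.2], 0.16)]
fence [([328.2, 271.2],
[... 522 characters left out ...]
 1.43713903, -0.0149667 ,
        1.12897675, -0.05652406]), 'joint_velocities': array([-1.23889074e-03, -4.99060704e-04,  5.50005872e-05,  8.10132106e-04,
       -1.94033308e-04, -5.80035260e-04,  3.97182089e-04]), 'effort': array([-1.89686302e-04, -7.65514326e+01,  2.24904165e+00, -2.86299831e+01,
        1.54813594e-02,  2.86003393e-03, -1.54878205e-05]), 'eef_pos': array([ 237.62833785, -631.78012382,  231.26997281]), 'orientation': array([ 9.83865757e-01,  1.78908279e-01, -2.30329137e-05, -1.80965837e-05]), 'ft_force': array([ 0.51205371, -0.51432881,  0.22478111]), 'torque': array([0.01569941, 0.0400072 , 0.00963536]), 'grip_force': 0.0, 'opening': 85.43202968169876} 18.700000000000003
```

View pics/top0.png

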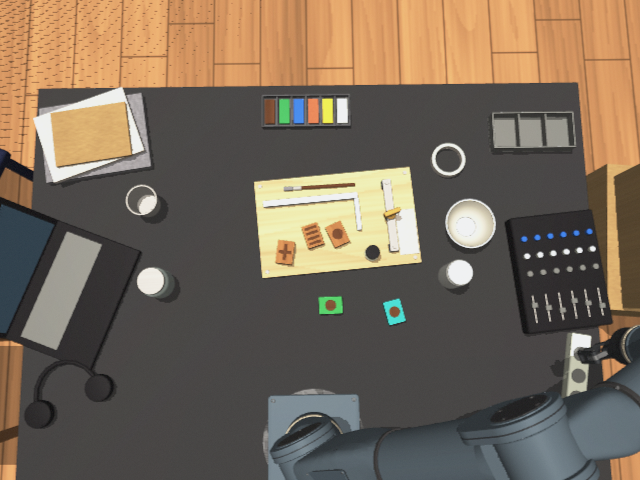

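View pics/scene0.png

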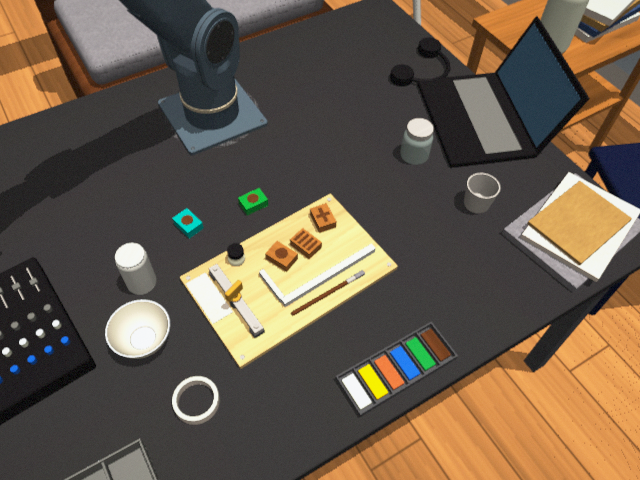

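The top view shows the board centred near (337,222). The blocks are the cross at (285,252), the bars at (313,236) and the disc at (338,234). The ink pot is at (372,252) and the brass wing at (391,213). Next I'll fit the poses using silhouettes from both cameras.

```bash
cat > h.py <<'E'
from plant import arm
import cv2, numpy as np
from scipy.optimize import minimize
K={c:arm.get_calibration(c) for c in ("top","scene")}
def proj(c,P):
    k=K[c]; f=240/np.tan(np.radians(k["fovy"])/2)
    q=np.atleast_2d(P)@k["R"].T+k["t"]; return q[:,:2]/q[:,2:]*f+[k["cx"],k["cy"]]
def ray(c,px,z):
    k=K[c]; f=240/np.tan(np.radians(k["fovy"])/2)
    d=k["R"].T@np.array([(px[0]-k["cx"])/f,(px[1]-k["cy"])/f,1]); o=-k["R"].T@k["t"]
    return o+d*(z-o[2])/d[2]
def rot(a): return np.array([[np.cos(a),-np.sin(a)],[np.sin(a),np.cos(a)]])
def box(p,sx,sy,z0,z1):
    c=np.array([[i*sx/2,j*sy/2] for i in(-1,1) for j in(-1,1)])@rot(p[2]).T+p[:2]
    return np.vstack([np.c_[c,[z]*4] for z in (z0,z1)])
def hull(P): return cv2.convexHull(P.astype(np.float32))[:,0]
S=4
def fit(masks,p0,dims,step=(8,8,.15)):
    up={c:cv2.GaussianBlur(cv2.resize(m.astype(np.float32),None,fx=S,fy=S,interpolation=cv2.INTER_LINEAR),(0,0),2) for c,m in masks.items()}
    def cost(p):
        e=0
        for c,m in up.items():
            r=np.zeros(m.shape,np.uint8)
            cv2.fillConvexPoly(r,np.round(((hull(proj(c,box(p,*dims)))+.5)*S-.5)*16).astype(np.int32),255,shift=4,lineType=cv2.LINE_AA)
            e+=np.abs(cv2.GaussianBlur(r.astype(np.float32)/255,(0,0),2)-m).sum()/(m.sum()+1)
        return e
    s=np.vstack([p0]+[np.array(p0)+np.eye(3)[i]*step[i] for i in range(3)])
    r=minimize(cost,p0,method="Nelder-Mead",options=dict(initial_simplex=s,xatol=.02,fatol=1e-5))
    return r.x,r.fun
def blockmask(im):
    h=cv2.cvtColor(im,cv2.COLOR_RGB2HSV); 
    return (h[...,0]<=13)&(h[...,1]>110)&(h[...,2]>50)
def bl(c,im,P):
    m=blockmask(im).astype(np.uint8); u=proj(c,[*P,30])[0]
    w=np.zeros_like(m); cv2.circle(w,(int(u[0]),int(u[1])),19,1,-1); m&=w
    m=cv2.morphologyEx(m,cv2.MORPH_CLOSE,np.ones((7,7)))
    n,l,s,_=cv2.connectedComponentsWithStats(m); return l==1+np.argmax(s[1:,4])
E
cat > a.py <<'E'
from h import *
im={c:arm.read_camera(c) for c in K}
bm={}
for c in K:
    h=cv2.cvtColor(im[c],cv2.COLOR_RGB2HSV)
    m=((h[...,0]>=14)&(h[...,0]<=35)&(h[...,1]>40)&(h[...,2]>140)).astype(np.uint8)
    w=np.zeros_like(m); cv2.circle(w,(335,222) if c=="top" else (288,278),130,1,-1); m&=w
    m=cv2.morphologyEx(m,cv2.MORPH_OPEN,np.ones((3,3)))
    n,l,s,_=cv2.connectedComponentsWithStats(m); m=(l==1+np.argmax(s[1:,4])).astype(np.uint8)
    pts=np.argwhere(m)[:,::-1].astype(np.int32); r=np.zeros_like(m); cv2.fillConvexPoly(r,cv2.convexHull(pts),1); bm[c]=r>0
p0=[*ray("top",(337,222),15)[:2],0.08]
for cs in (["top"],["scene"],["top","scene"]):
    b,e=fit({c:bm[c] for c in cs},p0,(260,420,0,15)); print("board",cs,b.round(3),round(e,3))
np.save("board.npy",b)
for n,px in (("disc",(338,234)),("bars",(313,236)),("cross",(285,252))):
    P=ray("top",px,40)[:2]
    for cs in (["top"],["scene"],["top","scene"]):
        ms={c:bl(c,im[c],P) for c in cs}
        best=min((fit(ms,[*P,b[2]+d],(60,44,15,40)) for d in(-.25,0,.25)),key=lambda t:t[1]); q=best[0]
        print(n,cs,q.round(2),"board:",(rot(-b[2])@(q[:2]-b[:2])).round(1),round(q[2]-b[2],3),round(best[1],3),[int(m.sum()) for m in ms.values()])
for n,px,z in (("wing",(391.4,214.1),68),("pot",(372,250),42)):
    P=ray("top",px,z)[:2]; print(n,P,rot(-b[2])@(P-b[:2]))
print("wing expected",b[:2]+rot(b[2])@[0,-140])
v=[]
for c in K:
    o=im[c][150:290,240:440] if c=="top" else im[c][190:365,175:400]
    v.append(cv2.resize(o,(400,300),interpolation=cv2.INTER_CUBIC))
    a=im[c].copy()
cv2.imwrite("pics/crop1.png",cv2.resize(im["top"][160:280,250:425],(800,548),interpolation=cv2.INTER_CUBIC)[:,:,::-1])
E
python3 a.py
```

```text
board ['top'] [ 5.60967e+02 -6.66380e+01  8.50000e-02] 0.011
board ['scene'] [ 5.58518e+02 -6.78560e+01  8.50000e-02] 0.011
board ['top', 'scene'] [ 5.6017e+02 -6.7543e+01  8.6000e-02] 0.027
disc ['top'] [ 5.2371e+02 -6.7570e+01  1.8000e-01] board: [-36.3   3.1] 0.099 0.363 [317]
disc ['scene'] [ 5.1859e+02 -7.3710e+01 -4.7000e-01] board: [-42.   -2.6] -0.555 1.607 [218]
disc ['top', 'scene'] [ 5.2171e+02 -7.0000e+01 -4.3000e-01] board: [-38.5   0.9] -0.514 2.155 [317, 218]
bars ['top'] [ 5.2076e+02 -2.5200e+00  1.4000e-01] board: [-33.7  68.2] 0.051 0.436 [295]
bars ['scene'] [ 5.2198e+02 -4.7000e+00  8.0000e-02] board: [-32.7  65.9] -0.01 0.49 [412]
bars ['top', 'scene'] [ 5.1942e+02 -3.3300e+00  1.4000e-01] board: [-35.1  67.5] 0.05 0.939 [295, 412]
cross ['top'] [4.7742e+02 6.4800e+01 2.3000e-01] board: [-71.1 138.9] 0.143 0.633 [260]
cross ['scene'] [475.8   68.48  -0.55] board: [-72.4 142.7] -0.634 0.934 [281]
cross ['top', 'scene'] [ 4.7916e+02  6.8950e+01 -3.1000e-01] board: [-69.  142.9] -0.396 1.619 [260, 281]
wing [ 567.2878062  -205.87621075] [  -4.75819187 -138.43407833]
pot [ 478.47051005 -156.02985215] [-88.97924773 -81.16292233]
wing expected [ 572.16264477 -207.02879458]
```

View pics/crop1.png

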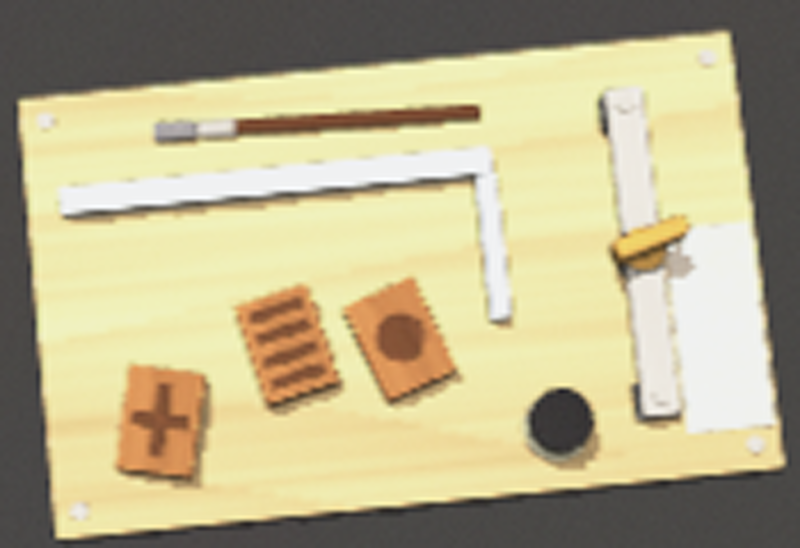

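The crop shows the top-face corners of all three blocks. The disc's are about (345,313)-(460,376), the bars' (236,305)-(340,382) and the cross's (131,366)-(192,480). The wing runs from (615,250) to (688,225). I'll convert those to world positions.

Run:
```python
from h import *
b=np.load("board.npy"); s=800/175
c2p=lambda u,v:((u+.5)/s-.5+250,(v+.5)/(548/120)-.5+160)
B={"disc":[(345,313),(412,280),(460,376),(394,402)],"bars":[(236,305),(306,285),(340,382),(270,405)],"cross":[(131,366),(206,374),(192,480),(118,468)]}
for n,c in B.items():
    W=np.array([ray("top",c2p(*p),40)[:2] for p in c]); ctr=W.mean(0)
    d=(W[0]+W[1]-W[2]-W[3])/2; e=(W[0]+W[3]-W[1]-W[2])/2
    ax=d/np.linalg.norm(d)+rot(-np.pi/2)@(e/np.linalg.norm(e)); yaw=np.arctan2(ax[1],ax[0])
    print(n,ctr.round(1),"L",np.linalg.norm(d).round(1),"W",np.linalg.norm(e).round(1),"yaw",yaw.round(3),"board",(rot(-b[2])@(ctr-b[:2])).round(1),(yaw-b[2]).round(3))
for n,y in (("slot0",0),("slot1",64),("slot2",128)): print(n,(b[:2]+rot(b[2])@[22,y]).round(1))
a,c=[ray("top",c2p(*p),82)[:2] for p in ((615,250),(688,225))]
print("wing",(a+c)/2,np.linalg.norm(a-c),"q",b[2]-np.arctan2(*(c-a)[::-1]),"exp",b[:2]+rot(b[2])@[0,-140])
# check fixed features: fence right outer end/top, end stop
for n,P in (("fence face left",[55,190]),("corner",[55,-50]),("stop near end",[-30,-50])):
    w=b[:2]+rot(b[2])@P; u=proj("top",[*w,33])[0]; print(n,((u-[250,160]+.5)*s).round(0))
```

```text
disc [520.2 -68.2] L 59.8 W 41.5 yaw 0.434 board [-39.9   2.8] 0.348
bars [520.2  -3. ] L 59.9 W 41.7 yaw 0.302 board [-34.3  67.8] 0.216
cross [476.7  69. ] L 59.8 W 42.6 yaw -0.141 board [-71.5 143.2] -0.227
slot0 [582.1 -65.7]
slot1 [576.6  -1.9]
slot2 [571.1  61.9]
wing [ 571.03698091 -206.07076604] 43.32446325521739 q 1.336502336221477 exp [ 572.16264477 -207.02879458]
fence face left [ 61. 215.]
corner [476. 175.]
stop near end [493. 319.]
```

Request:
move_arm(linear=[[17.6,35.2,0],[17.6,35.2,0],[17.6,35.2,0],[17.6,35.2,0],[17.6,35.2,0],[17.6,35.2,0],[17.6,35.2,0],[17.6,35.2,0],[17.6,35.2,0],[17.6,35.2,0]], angular=[[0,0,0.43],[0,0,0.43],[0,0,0.43],[0,0,0.43],[0,0,0.43],[0,0,0.43],[0,0,0.43],[0,0,0.43],[0,0,0.43],[0,0,0.43]], claw=[-0.3,-0.3,-0.3,-0.3,-0.3,-0.3,-0.3,-0.3,-0.3,-0.3])

```text
time: 1.93
eef_pos: [414.2, -278.1, 231.6]
orientation: [0.976, 0.216, 0.0, 0.0]
ft_force: [1.2, -0.5, -0.5]
opening: 55.5
grip_force: 0.0
```

Request:
move_arm(linear=[[17.6,35.2,-10],[17.6,35.2,-10],[17.6,35.2,-10],[17.6,35.2,-10],[17.6,35.2,-10],[18,35.2,-10],[0,0,-20],[0,0,0]], angular=[[0,0,0],[0,0,0],[0,0,0],[0,0,0],[0,0,0],[0,0,0],[0,0,0],[0,0,0]], claw=[-0.3,-0.3,-0.3,-0.3,-0.3,-0.3,-0.3,-0.3])

```text
time: 2.6
eef_pos: [519.2, -65.5, 148.7]
orientation: [0.976, 0.218, -0.002, -0.001]
ft_force: [-0.9, -1.1, -0.1]
opening: 55.5
grip_force: 0.0
```

Request:
move_arm(linear=[[0,0,-35],[0,0,-35],[0,0,-35],[0,0,-18],[0,0,-10],[0,0,0],[0,0,0]], angular=[[0,0,0],[0,0,0],[0,0,0],[0,0,0],[0,0,0],[0,0,0],[0,0,0]], claw=[-0.3,-0.3,-0.3,-0.3,-0.3,-0.3,-0.3])

```text
time: 3.18
eef_pos: [520.0, -69.3, 19.0]
orientation: [0.977, 0.215, 0.0, 0.0]
ft_force: [0.8, 0.1, 0.3]
opening: 55.8
grip_force: 0.0
```

Request:
move_arm(linear=[[0,0,0],[0,0,0],[0,0,0],[0,0,0],[13,1,0],[13,1,0],[13,1,0],[11,0,0],[2,0,0],[0,0,0]], angular=[[0,0,0],[0,0,0],[0,0,0],[0,0,0],[0,0,-5],[0,0,-5],[0,0,-5],[0,0,-5],[0,0,0],[0,0,0]], claw=[0.3,0.3,0.3,0.3,0.3,0.3,0.3,0.3,0.3,0.3])

```text
time: 4.02
eef_pos: [573.9, -65.2, 20.2]
orientation: [0.999, 0.043, 0.002, 0.0]
ft_force: [2.3, 2.0, 5.1]
opening: 43.0
grip_force: 61.5
```

Request:
move_arm(linear=[[3,0.3,0],[3,0.3,0],[2,0.2,0],[1,0.1,0],[0,0,0]], angular=[[0,0,0],[0,0,0],[0,0,0],[0,0,0],[0,0,0]], claw=[0.3,0.3,0.3,0.3,0.3])

```text
time: 4.43
eef_pos: [579.8, -65.1, 20.1]
orientation: [0.999, 0.043, -0.0, 0.0]
ft_force: [-7.4, 0.0, 14.1]
opening: 42.9
grip_force: 62.6
```

Request:
move_arm(linear=[[1.5,0.1,0],[1.5,0.1,0],[0,0,0]], angular=[[0,0,0],[0,0,0],[0,0,0]], claw=[0.3,0.3,0.3])

```text
time: 4.68
eef_pos: [582.4, -65.0, 20.1]
orientation: [0.999, 0.043, -0.001, 0.0]
ft_force: [-7.8, -0.4, 15.2]
opening: 42.6
grip_force: 62.6
```

Request:
move_arm(linear=[[1.5,0.1,0],[1.5,0.1,0],[0,0,0]], angular=[[0,0,0],[0,0,0],[0,0,0]], claw=[0.3,0.3,0.3])

```text
time: 4.93
eef_pos: [582.4, -65.0, 20.1]
orientation: [0.999, 0.043, -0.003, 0.0]
ft_force: [-17.2, -0.6, 24.7]
opening: 42.8
grip_force: 63.7
```

Request:
move_arm(linear=[[0,0,0],[-3,0,0],[0,0,20],[0,0,35],[-20,20,10],[-20,20,0],[-20,20,0],[-3.4,2,-20],[0,0,-35],[0,0,-8]], angular=[[0,0,0],[0,0,0],[0,0,0],[0,0,0],[0,0,4],[0,0,4],[0,0,4.4],[0,0,0],[0,0,0],[0,0,0]], claw=[-0.3,-0.3,-0.3,-0.3,-0.3,-0.3,-0.3,-0.3,-0.3,-0.3])

```text
time: 5.77
eef_pos: [518.8, -1.6, 18.1]
orientation: [0.988, 0.152, -0.001, -0.0]
ft_force: [-1.1, -1.0, -0.6]
opening: 55.3
grip_force: 0.0
```

Request:
move_arm(linear=[[0,0,0],[0,0,0]], angular=[[0,0,0],[0,0,0]], claw=[-0.3,-0.3])

```text
time: 5.93
eef_pos: [520.4, -2.6, 20.7]
orientation: [0.989, 0.15, -0.0, 0.0]
ft_force: [-0.6, 0.3, 0.7]
opening: 55.4
grip_force: 0.0
```

Request:
move_arm(linear=[[0,0,1],[0,0,0],[0,0,0],[13,0.3,0],[13,0.3,0],[13,0.3,0],[10,0,0],[3,0.2,0],[3,0.2,0],[0,0,0]], angular=[[0,0,0],[0,0,0],[0,0,0],[0,0,-4],[0,0,-4],[0,0,-4.4],[0,0,0],[0,0,0],[0,0,0],[0,0,0]], claw=[0.3,0.3,0.3,0.3,0.3,0.3,0.3,0.3,0.3,0.3])

```text
time: 6.77
eef_pos: [574.9, -1.3, 22.8]
orientation: [0.999, 0.043, -0.0, 0.0]
ft_force: [-5.2, -0.8, 12.5]
opening: 42.5
grip_force: 61.7
```

Request:
move_arm(linear=[[2,0.1,0],[1.5,0.1,0],[1.5,0.1,0],[0,0,0]], angular=[[0,0,0],[0,0,0],[0,0,0],[0,0,0]], claw=[0.3,0.3,0.3,0.3])

```text
time: 7.1
eef_pos: [579.3, -1.0, 22.8]
orientation: [0.999, 0.043, -0.001, 0.0]
ft_force: [-7.0, 0.0, 12.2]
opening: 42.7
grip_force: 61.8
```

Request:
move_arm(linear=[[1.5,0.1,0],[1.5,0.1,0],[0,0,0]], angular=[[0,0,0],[0,0,0],[0,0,0]], claw=[0.3,0.3,0.3])

```text
time: 7.35
eef_pos: [579.3, -1.1, 22.8]
orientation: [0.999, 0.043, -0.003, 0.0]
ft_force: [-16.8, 0.1, 22.0]
opening: 42.2
grip_force: 62.7
```

Request:
move_arm(linear=[[0,0,0],[-3,0,0],[0,0,20],[0,0,35],[-26,17.5,10],[-26,17.5,0],[-26,17.5,0],[-25.7,17.5,-20],[0,0,-35],[0,0,-10]], angular=[[0,0,0],[0,0,0],[0,0,0],[0,0,0],[0,0,-4],[0,0,-4],[0,0,-5],[0,0,0],[0,0,0],[0,0,0]], claw=[-0.3,-0.3,-0.3,-0.3,-0.3,-0.3,-0.3,-0.3,-0.3,-0.3])

```text
time: 8.18
eef_pos: [474.6, 71.1, 19.5]
orientation: [0.998, -0.069, -0.001, -0.0]
ft_force: [-0.1, -1.0, 0.4]
opening: 55.5
grip_force: 0.0
```

Request:
move_arm(linear=[[0,0,0],[0,0,0]], angular=[[0,0,0],[0,0,0]], claw=[-0.3,-0.3])

```text
time: 8.35
eef_pos: [476.8, 69.5, 21.4]
orientation: [0.998, -0.071, -0.0, 0.0]
ft_force: [0.1, 0.0, 0.6]
opening: 55.5
grip_force: 0.0
```

Request:
move_arm(linear=[[0,0,1],[0,0,0],[0,0,0],[15,-2,0],[15,-2,0],[15,-2,0],[15,0,0],[15,0,0],[12,0,0],[5,0,0]], angular=[[0,0,0],[0,0,0],[0,0,0],[0,0,4],[0,0,4],[0,0,5],[0,0,0],[0,0,0],[0,0,0],[0,0,0]], claw=[0.3,0.3,0.3,0.3,0.3,0.3,0.3,0.3,0.3,0.3])

```text
time: 9.18
eef_pos: [570.1, 63.2, 23.6]
orientation: [0.999, 0.042, 0.001, -0.0]
ft_force: [-8.5, -0.5, 14.6]
opening: 42.7
grip_force: 62.5
```

Request:
move_arm(linear=[[2,0.1,0],[1.5,0.1,0],[1.5,0.1,0],[0,0,0]], angular=[[0,0,0],[0,0,0],[0,0,0],[0,0,0]], claw=[0.3,0.3,0.3,0.3])

```text
time: 9.52
eef_pos: [573.3, 63.4, 23.6]
orientation: [0.999, 0.043, -0.0, 0.0]
ft_force: [-4.8, -1.3, 9.6]
opening: 42.5
grip_force: 62.0
```

Request:
move_arm(linear=[[1.5,0.1,0],[1.5,0.1,0],[0,0,0]], angular=[[0,0,0],[0,0,0],[0,0,0]], claw=[0.3,0.3,0.3])

```text
time: 9.77
eef_pos: [573.7, 63.4, 23.6]
orientation: [0.999, 0.043, -0.002, 0.0]
ft_force: [-13.2, -1.2, 18.6]
opening: 42.3
grip_force: 62.9
```

Request:
move_arm(linear=[[0,0,0],[-3.5,0,0],[0,0,20],[0,0,30],[-2,24,0],[-2,24,0],[0,0,0],[0,0,-25],[0,0,-24],[0,0,0]], angular=[[0,0,0],[0,0,0],[0,0,0],[0,0,0],[0,0,0],[0,0,0],[0,0,0],[0,0,0],[0,0,0],[0,0,0]], claw=[-0.3,-0.3,-0.3,-0.3,0.4,1,1,1,1,1])

```text
time: 10.6
eef_pos: [567.0, 111.8, 20.2]
orientation: [0.999, 0.043, -0.002, 0.0]
ft_force: [-2.2, -0.7, 0.2]
opening: 0.1
grip_force: 0.0
```

Request:
move_arm(linear=[[0.9,-10,0],[0.9,-10,0],[0.9,-10,0],[0.9,-10,0],[0.9,-10,0],[0.7,-8,0],[0.7,-8,0],[0.4,-5,0],[0,0,0]], angular=[[0,0,0],[0,0,0],[0,0,0],[0,0,0],[0,0,0],[0,0,0],[0,0,0],[0,0,0],[0,0,0]], claw=[1,1,1,1,1,1,1,1,1])

```text
time: 11.35
eef_pos: [575.5, 39.2, 23.4]
orientation: [0.999, 0.042, 0.0, 0.0]
ft_force: [0.3, -1.1, 0.9]
opening: -0.3
grip_force: 0.0
```

Run:
```python
from h import *
im=arm.read_camera("scene")
cv2.imwrite("pics/s2.png",cv2.resize(im[190:340,190:390],(800,600),interpolation=cv2.INTER_CUBIC)[:,:,::-1])
```

```text
(no output)
```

View pics/s2.png

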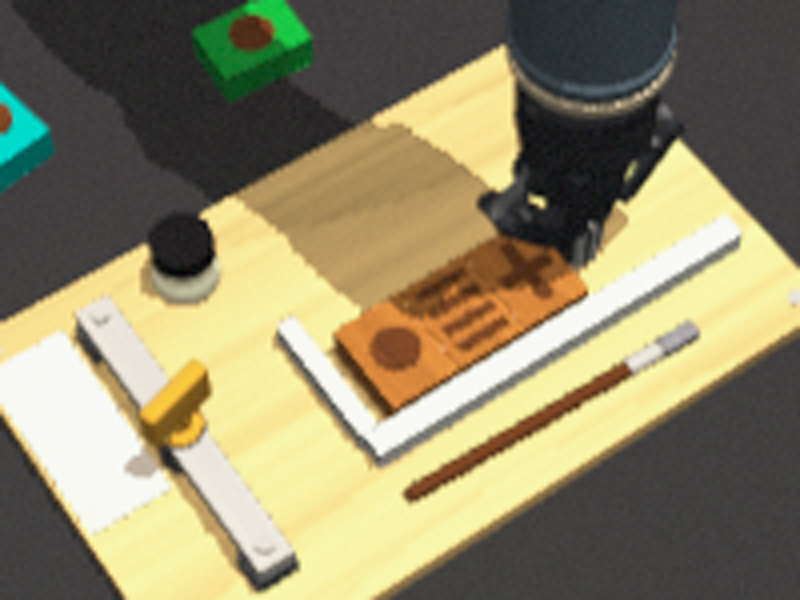

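The three blocks now form a closed row along the fence, with the disc at (395,350). About 10 mm is still open to the end stop at (330,390).

Request:
move_arm(linear=[[0.4,-4,0],[0.3,-3,0],[0.2,-2,0],[0,0,0]], angular=[[0,0,0],[0,0,0],[0,0,0],[0,0,0]], claw=[1,1,1,1])

```text
time: 11.73
eef_pos: [576.2, 31.6, 23.2]
orientation: [0.999, 0.043, -0.0, 0.0]
ft_force: [0.3, 0.3, -0.0]
opening: -0.3
grip_force: 0.0
```

Request:
move_arm(linear=[[0.2,-2,0],[0.2,-2,0],[0,0,0]], angular=[[0,0,0],[0,0,0],[0,0,0]], claw=[1,1,1])

```text
time: 11.98
eef_pos: [576.7, 28.7, 23.3]
orientation: [0.999, 0.043, 0.0, -0.0]
ft_force: [0.7, 3.3, 0.4]
opening: 0.1
grip_force: 1.7
```

Request:
move_arm(linear=[[0.1,-1.5,0],[0.1,-1.5,0],[0,0,0]], angular=[[0,0,0],[0,0,0],[0,0,0]], claw=[1,1,1])

```text
time: 12.23
eef_pos: [576.8, 28.5, 23.3]
orientation: [0.999, 0.044, 0.0, -0.002]
ft_force: [-1.0, 11.5, 0.4]
opening: -0.2
grip_force: 5.9
```

Request:
move_arm(linear=[[-0.5,7,0],[-0.5,5,20],[0,0,35],[0,0,35],[0,-20,20],[0,-24,0],[0,-24,0],[0,-24,0],[0,-24,0],[0,-24,0]], angular=[[0,0,0],[0,0,0],[0,0,0],[0,0,7],[0,0,7],[0,0,7],[0,0,7],[0,0,7],[0,0,7],[0,0,7]], claw=[1,1,1,1,1,0,-0.3,-0.3,-0.3,-0.3])

```text
time: 13.07
eef_pos: [575.5, -104.8, 133.4]
orientation: [0.89, 0.456, -0.0, 0.0]
ft_force: [0.7, -0.4, 0.2]
opening: 55.6
grip_force: 0.0
```

Request:
move_arm(linear=[[0,-24,0],[0,-24,0],[0,-24,0],[-2,-20,0],[-2,-14,0],[0,0,0],[0,0,0],[0,0,0],[0,0,0]], angular=[[0,0,7],[0,0,7],[0,0,7],[0,0,7],[0,0,7],[0,0,7],[0,0,7],[0,0,5.4],[0,0,0]], claw=[-0.3,-0.3,-0.3,-0.3,-0.3,-0.3,-0.3,-0.3,-0.3])

```text
time: 13.82
eef_pos: [571.3, -209.9, 133.0]
orientation: [0.584, 0.812, -0.0, -0.0]
ft_force: [0.3, 0.8, 0.2]
opening: 55.5
grip_force: 0.0
```

Run:
```python
from h import *
b=np.load("board.npy")
im={c:arm.read_camera(c) for c in K}; v=[]
for c in K:
    o=np.ascontiguousarray(im[c][175:260,250:390] if c=="top" else im[c][190:310,200:398]); x0,y0=(250,175) if c=="top" else (200,190)
    s=800/o.shape[1]; o=cv2.resize(o,(800,300 if c=="scene" else 486),interpolation=cv2.INTER_CUBIC) if 0 else cv2.resize(o,None,fx=s,fy=s,interpolation=cv2.INTER_CUBIC)
    for y in (-28,16,60):
        w=b[:2]+rot(b[2])@[25,y]
        h=((hull(proj(c,box([*w,b[2]],60,44,40,40)))-[x0,y0]+.5)*s).astype(np.int32); cv2.polylines(o,[h],True,(0,255,255),1)
    cv2.imwrite(f"pics/chk_{c}.png",o[:600,:,::-1])
print(arm.sense()["eef_pos"])
```

```text
[ 571.57968966 -209.45825327  133.10392339]
```

View pics/chk_top.png

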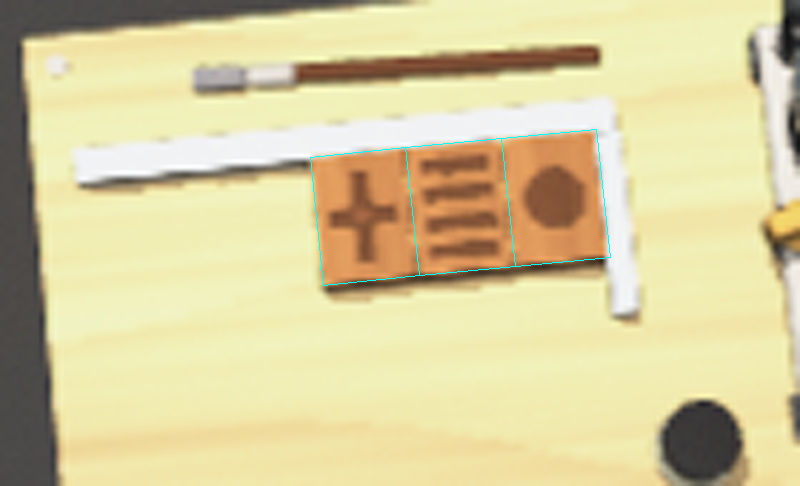

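View pics/chk_scene.png

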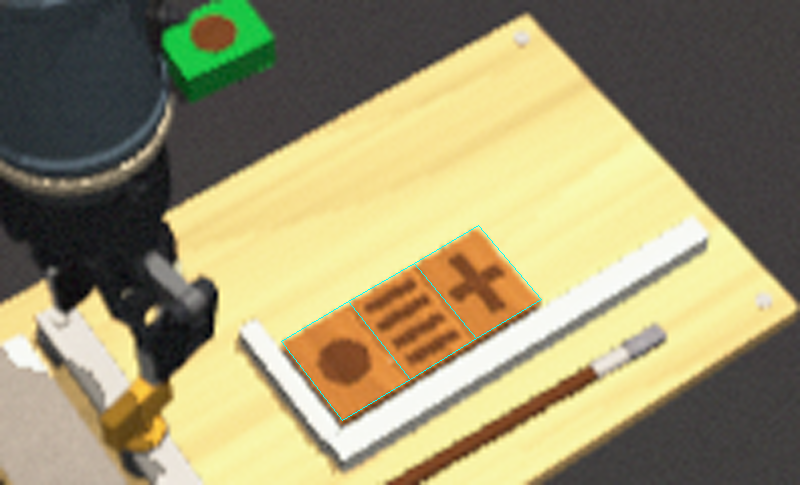

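The cyan predicted outlines match the blocks in both views, so the row is closed, flush and against the end stop. The wing at (780,225) lies between the open fingers.

Request:
move_arm(linear=[[0.3,2.6,-30],[0,0,-30],[0,0,-14],[0,0,-7],[0,0,0],[0,0,0],[0,0,0],[0,0,0],[0,0,0]], angular=[[0,0,0],[0,0,0],[0,0,0],[0,0,0],[0,0,0],[0,0,0],[0,0,0],[0,0,0],[0,0,0]], claw=[-0.3,-0.3,-0.3,-0.3,-0.3,1,1,1,1])

```text
time: 14.67
eef_pos: [572.9, -206.6, 53.6]
orientation: [0.586, 0.81, 0.0, 0.001]
ft_force: [-1.8, 0.5, 4.5]
opening: 11.1
grip_force: 61.4
```

Request:
move_arm(linear=[[0,0,0],[0,0,0],[0,0,0],[0,0,0],[0,0,0],[0,0,0],[0,0,0],[0,0,0],[0,0,0],[0,0,0]], angular=[[0,0,-6],[0,0,-6],[0,0,-6],[0,0,-6],[0,0,-6],[0,0,-6],[0,0,-6],[0,0,-6],[0,0,-6],[0,0,-6]], claw=[1,1,1,1,1,1,1,1,1,1])

```text
time: 15.5
eef_pos: [574.3, -206.9, 53.6]
orientation: [0.913, 0.407, 0.002, 0.001]
ft_force: [3.9, -2.0, -0.9]
opening: 11.1
grip_force: 60.6
```

Request:
move_arm(linear=[[0,0,0],[0,0,0],[0,0,0],[0,0,0],[0,0,0],[0,0,0],[0,0,0],[0,0,0]], angular=[[0,0,-6],[0,0,-6],[0,0,-6],[0,0,-6],[0,0,-6],[0,0,-6],[0,0,-2],[0,0,0]], claw=[1,1,1,1,1,1,1,1])

```text
time: 16.17
eef_pos: [574.7, -207.7, 53.6]
orientation: [0.996, 0.088, 0.003, 0.001]
ft_force: [6.1, -4.2, -1.3]
opening: 11.1
grip_force: 60.3
```

```bash
python3 -c "
from plant import arm;import numpy as np
s=arm.sense();o=s['orientation'];print(2*np.degrees(np.arctan2(o[1],o[0])),s['torque'],s['joint_pos'].round(2))"
```

```text
10.132176772916377 [-0.93374406 -1.08566602 -0.06646156] [ 0.25  0.68  0.03  1.81 -0.03  0.65 -1.1 ]
```

Request:
move_arm(linear=[[0,0,0],[0,0,0],[0,0,0],[0,0,0]], angular=[[0,0,-2],[0,0,-2],[0,0,-2],[0,0,0]], claw=[1,1,1,1])

```text
time: 16.5
eef_pos: [574.8, -207.9, 53.6]
orientation: [0.999, 0.037, 0.003, 0.001]
ft_force: [5.7, -4.5, -1.8]
opening: 11.0
grip_force: 60.5
```

```bash
python3 -c "
from plant import arm;import numpy as np
s=arm.sense();o=s['orientation'];print(2*np.degrees(np.arctan2(o[1],o[0])),s['torque'],s['ft_force'],s['joint_pos'].round(2))"
```

```text
4.194187598692311 [-1.05056331 -1.01313088  0.34687375] [ 5.6894795  -4.47980526 -1.75848394] [ 0.23  0.68  0.06  1.81 -0.06  0.65 -1.17]
```

Request:
move_arm(linear=[[0,0,0],[0,0,0],[0,0,0],[0,0,0]], angular=[[0,0,-2],[0,0,-2],[0,0,0],[0,0,0]], claw=[1,1,1,1])

```text
time: 16.83
eef_pos: [574.8, -207.8, 53.7]
orientation: [1.0, 0.004, 0.003, 0.002]
ft_force: [4.7, -5.9, -0.1]
opening: 10.9
grip_force: 89.5
```

```bash
python3 -c "
from plant import arm;import numpy as np
s=arm.sense();o=s['orientation'];print(2*np.degrees(np.arctan2(o[1],o[0])),s['torque'],s['ft_force'],s['joint_pos'].round(2))"
```

```text
0.5079114885021787 [-1.14516147 -0.90241613  1.99509712] [ 4.72075343 -5.87318988 -0.14860998] [ 0.22  0.68  0.08  1.81 -0.08  0.65 -1.22]
```

Torque has risen to 2 N m, so the screw is seated. Now I'll back it off to a tool yaw of about 95°, a quarter turn from the seat at 4.9°.

Request:
move_arm(linear=[[0,0,0],[0,0,0],[0,0,0],[0,0,0],[0,0,0],[0,0,0],[0,0,0],[0,0,0],[0,0,0],[0,0,0]], angular=[[0,0,6],[0,0,6],[0,0,6],[0,0,6],[0,0,6],[0,0,6],[0,0,6],[0,0,6],[0,0,6],[0,0,6]], claw=[1,1,1,1,1,1,1,1,1,1])

```text
time: 17.67
eef_pos: [574.0, -206.7, 53.6]
orientation: [0.863, 0.504, 0.002, 0.001]
ft_force: [3.1, -0.4, 0.7]
opening: 11.1
grip_force: 60.7
```

Request:
move_arm(linear=[[0,0,0],[0,0,0],[0,0,0],[0,0,0],[0,0,0],[0,0,0],[0,0,0],[0,0,0],[0,0,0]], angular=[[0,0,6],[0,0,6],[0,0,6],[0,0,6],[0,0,6],[0,0,4],[0,0,0],[0,0,0],[0,0,0]], claw=[1,1,1,1,1,1,1,1,1])

```text
time: 18.42
eef_pos: [573.2, -206.6, 53.6]
orientation: [0.68, 0.733, 0.001, 0.001]
ft_force: [0.6, 1.0, 6.6]
opening: 10.9
grip_force: 61.4
```

```bash
python3 -c "
from h import *
s=arm.sense();o=s['orientation'];print(2*np.degrees(np.arctan2(o[1],o[0])),s['torque'],s['ft_force'],s['joint_velocities'].round(3),s['grip_force'])
a=arm.read_camera('top')[160:280,250:425];c=arm.read_camera('scene')[190:340,175:375]
cv2.imwrite('pics/fin.png',np.vstack([cv2.resize(a,(437,300)),cv2.resize(c,(437,300))])[:,:,::-1])"
```

```text
94.27405699467246 [0.02400951 0.00680577 0.0995464 ] [0.59562938 1.00655625 6.5814703 ] [-0.003 -0.002  0.002 -0.001  0.    -0.001 -0.001] 61.44182324409485
```

View pics/fin.png

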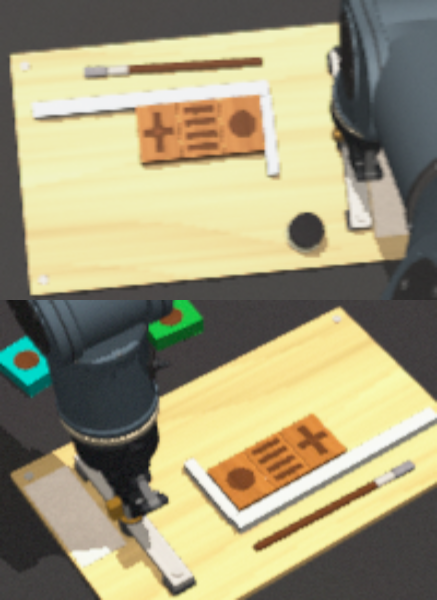

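The row is still intact at (200,130) in the top half, and the gripper holds the wing at a tool yaw of 94.3°, a quarter turn back. Nothing else has moved, so I'm handing in.

```bash
python3 -c "
from plant import arm
print(arm.job_done())"
```

```text
the job is handed in; nothing more can be done
None
```

I handed the job in at about 18.5 s of the 72 s allowed: the three blocks are in a closed row against the fence and end stop, and the wing screw was seated, backed off about a quarter turn and is still held with about 61 N; the hand-in returned no verdict.

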